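Seat the amplifier card in the bench rack

TASK

Take the circuit board out of its wooden stand, slide it gently down the two card guides of the rack until it just rests on its connector, and let go. Do not push it home by hand: swing the rack's two ejector levers up and inward, one after the other, until both are fully closed and the board is seated. Never force the board, the guides or the levers, and leave the other things on the bench alone.

Things in the scene. Friction and masses are not known exactly. Their poses are not given: they have to be found in the camera images.
- board_center (a point): Centre of the circuit board: a stiff plate 5 mm thick (its x), 120 mm wide (its y), 85 mm high (its z, up), 0.15 to 0.27 kg. This point lies half-way up: 42.5 mm above the lower and below the upper edge. Either face may look towards the robot in the rack. It starts upright in the stand, axes as the stand's.
- board_tab (a point): Centre of the board's grip tab, 12 mm thick (board x), 40 mm wide (y), 30 mm high (z), on the middle of the upper edge, 57.5 mm above the board's centre. Nothing else stands above the upper edge; the top 10 mm of the board's faces below it are bare.
- stand: Fixed wooden block that holds the board at the start: 80 mm (x) by 150 mm (y), 36 mm high, origin at the centre of its underside. Its slot runs along y, is 7 mm wide and its floor is 10 mm up: the board clears it when lifted by 30 mm.
- rack: Fixed open card rack; origin at the centre of its underside, z up, base 100 mm (x) by 230 mm (y) by 20 mm high. The board goes in from above, its width along rack y and its thickness along rack x, between two aluminium guides at y = -60 and +60 mm. Pairs of steel posts carry the levers at y = -82 and +82 mm and reach 122 mm up.
- guides_mid (a point): Point midway between the guides, 75 mm up. Each guide: a 7 mm slot (along x) for a board edge, end wall 62.5 mm from the middle (2.5 mm play in y), cheeks 12 mm thick. The +x cheek is tall (top 105 mm up); the -x cheek and end wall end 75 mm up. The guides are clamped on rails: the true slot middle is -10 to +10 mm along rack x from here, not measured; feel for it.
- home (a point): Where the board's centre is when it is fully home (72.5 mm up, lower edge 30 mm up, upper edge 115 mm up), but for the guides' offset along rack x. A board held with its lower edge 80 to 100 mm up over the low cheeks and moved towards rack +x meets the tall cheeks; it is then above the slots, 1 mm to +x of their middle.
- connector (a point): Lower edge of the seated board, 30 mm up. Two stiff black connector strips lie under the board's edge, at y = -43 and +43 mm; they meet the descending board early, 4 to 7 mm above this point, not measured and not the same left and right. Each strip yields only at about 14 N and then stays down. Pressing by hand beyond a light touch harms it.
- lever_l (a joint): Left ejector lever, at the rack's +y end: black bar 65 mm long, 20 mm wide (rack x), 8 mm thick; pivot along rack x at y = +82 mm, 115 mm up. 0 = open, leaning outward 0.70 rad from upright; 0.95 = closed at its stop, leaning inward 0.25 rad. Starts below 0.08, stays where left. In the last 0.3 rad its nose presses the board's upper corner down.
- lever_r (a joint): Right ejector lever, at the rack's -y end (pivot at y = -82 mm), mirror image of the left one: 0 = open, 0.95 = closed at its stop, its tip swinging up and inward (towards +y).
- lever_l_tip (a point): Middle of the left lever's free end, 65 mm from its pivot, 165 mm up when open, 178 mm up when closed. Push its outer side near the end inward (towards -y of the rack), following its arc: 2 to 4 N at first, about 8 to 14 N in the last 0.3 rad while it drives the board down.
- lever_r_tip (a point): Middle of the right lever's free end, as the left one's; it is pushed towards +y of the rack.
- hammer: Bystander: hammer lying beyond the work. Leave it alone.
- tin: Bystander: steel can, 60 mm across, 85 mm high. Leave it alone.
- driver: Bystander: screwdriver. Leave it alone.
- mug: Bystander: white mug, 90 mm high. Leave it alone.
Not all that is in view belongs to the job. Of the things like the part that bears board_center, leave any that is pink or red; of the rest the smaller one is meant.

How it is judged:
By the outcome, as a careful person would: the job done as asked, in the order asked, and still so for the second after the job is handed in, with the robot touching nothing.
It also fails if it takes over 72 s, if anything falls off the work surface, if the arm or the gripper's body presses on something with over 40 N, if the wrist force passes 120 N, or if a joint passes its speed limit or range.

ROBOT

A 7-joint arm with a two-finger parallel gripper is mounted at the origin on the work surface. World frame = base frame: x ahead of the robot, y to its left, z up, the work surface at z = 0. Lengths are in m, angles in rad, forces in N, time in s.
With the tool pointing down it reaches from about 0.4 to 0.85 m from the base axis. Payload 10.4 kg.
Tool frame: the origin (TCP) lies at the centre of the arm's flange, where the gripper is bolted on; the fingertips stand 173 mm ahead of it and the grasp point (between the pads) lies 155 mm ahead of it; z points along the fingers, y is the line along which they close (so a half turn about z gives the same grasp; the last joint's range is limited). The gripper opens to 85 mm and grips with 20 to 120 N. Pads are 22 mm wide; open, the fingers measure 114 mm over their backs; the gripper's body (76 mm by 85 mm) begins 54 mm behind the grasp point. The pads swing forward as they close: fully open they stand 13 mm farther back than shut.
Start: joints at [-1.343, 0.332, -0.065, 1.46, 0.022, 1.35, -0.088], TCP at [0.155, 0.605, 0.405] pointing down, gripper open.
Joint ranges: [-2.6, 2.6], [-0.5, 2.12], [-1.47, 1.34], [0.16, 2.42], [-1.27, 4.41], [0.06, 2.06], [-2.6, 2.6]. Speed limits (rad/s): [2.22, 2.22, 2.79, 2.79, 3.14, 3.14, 3.14].

INTERFACE

Orientations are given as a unit quaternion [x, y, z, w].
In Python, from workcell import manip, viewer, finder gives the robot as it stands.
- The arm moves only by the tool arm_command, never from a script. Its argument "plan" is a list of rows, each an object with "dp": the shift along the tool's x, y, z in mm, a list of three; "spin": the turn about the tool's z in rad. A call has 1 to 5 rows; each row shifts and turns the commanded pose from where the row before left it, along the tool's axes as they then stand; what a row does not reach is not made up. A row lasts 1/10 s, in which the tool goes at most 50 mm and 8.59 degrees, less where a joint would pass 70% of its speed; a pose out of reach is approached as far as the arm can. A call is refused whole if a number of a shift passes 50 or a number of a turn 0.15, either way. A call with a gripper value outside its range is refused whole. "grip" is the closure, from -1 (fully open) to 1 (shut), set as the call begins (left out, the last holds). The fingers move at their own pace and stop on an object; "newtons" is the grip in N (left out, the last holds). Time passes only in rows, so rows that do not move let the fingers close. It gives the time, the measured TCP pose, the force, the opening and the grip force at its end, in the units of the state.
- manip.get_obs(): the state, without advancing time (a new reading comes with each control period).
- viewer.camera(name): name is "side" or "top" or "wrist"; returns the picture (420x560x3 uint8, blue, green, red); there is no depth.
- viewer.camera_params(name): a dict with "vertical_fov" (degrees; the focal length in pixels is half the picture's height over the tangent of half this angle, whatever the lens; pixels are square), "cx", "cy" (the principal point, pixels), "R" (3x3) and "t" (3): a world point X has camera coordinates R X + t; the wrist camera has in their place "T_tool_cam" (4x4, takes a point from camera to tool coordinates, whose origin is the TCP and whose axes are the flange's). Camera axes: x right, y down, z forward; pixel columns grow to the right and rows downward; lengths in m; the calibration is good to about 2 mm. A picture is of the moment at which its call begins: read the wrist's pose just before it. camera_params takes no time and is no camera call.
- manip.hand_in(): hands the job in; it is judged then, once.
Trained networks look in the newest picture that a camera, given by its name, has taken for a name from the list of things; names that differ only in an ending like _2 or _b are one class to them, and where a whole thing is asked for, a point or a joint stands for the part that bears it (a point fixed in the world has none). Each returns a list of dicts, best first, with "score" (0 to 1); they miss things now and then, are a little off and sometimes report something else, mostly with a low value. They report only what shows in the picture. A call takes as long as a camera call. They do not tell look-alikes from the thing itself.
- finder.find_in(camera, thing): "position" ([x, y, z] in m, in world coordinates, good to about 4 mm: the middle of the surface that is visible of it).
The state is a dict: "clock": time; "joint_pos": joint angles; "joint_velocities": joint speeds; "tau": joint torques, N m; "position": TCP position; "ee_rot": TCP orientation; "ft_force": force on the tool from outside, world axes, zero at the start; "torque": the same for the moment, N m; "grip_width": opening from 0.0 (shut) to 1.0 (fully open); "grasp_force": force on a finger pad.
Only numpy, scipy, OpenCV 4.12 (cv2) and the standard library are available. Lean on these libraries where they do the work, as an engineer would, in place of code of your own. Each camera call takes 0.05 s, during which the arm holds its last target. There are 200 camera calls.

## Working session

There is one attempt and no reset: what is moved stays moved. The work goes in short steps, Python scripts to look and compute and a tool call to move; the robot and the scene stay as the last step left them, time stands still between calls to the robot, and variables do not carry over. Pictures are saved under pics/ and viewed, at most 10 in all, crops included, and the job is handed in when it is done.

Besides the shell and the picture viewer there is one more tool, called after ">>>" as name([rows], argument=value, ...), one row to a line, values as JSON. arm_command: Moves the arm, as the interface text tells. Its arguments: {"type":"object","properties":{"plan":{"type":"array","items":{"type":"object","properties":{"dp":{"type":"array","items":{"type":"number"}},"spin":{"type":"number"}}}},"grip":{"type":"number"},"newtons":{"type":"number"}},"required":["plan"]}

```bash
mkdir -p pics; ls; cat > h.py <<'E'
import numpy as np, cv2
from workcell import manip, viewer, finder
from scipy.spatial.transform import Rotation as Ro
E
python3 - <<'E'
from h import *
o=manip.get_obs(); print(o)
ims=[viewer.camera(n) for n in("side","top")]
cv2.imwrite("pics/side.png",ims[0]);cv2.imwrite("pics/top.png",ims[1])
for n in("side","top","wrist"): print(n,viewer.camera_params(n))
for c in("side","top"):
  for t in["board_center","board_tab","stand","rack","lever_l_tip","lever_r_tip","guides_mid","home"]:
    print(c,t,[(np.round(d["position"],3).tolist(),round(d["score"],2)) for d in finder.find_in(c,t)][:4])
E
```

```text
pics
{'clock': 0.0, 'joint_pos': array([-1.34260596,  0.33283601, -0.06469446,  1.46093215,  0.02158958,
        1.34987831, -0.08851439]), 'joint_velocities': array([-0.00135493, -0.0003965 , -0.00074368,  0.00113581,  0.00013879,
       -0.00053199,  0.00095326]), 'tau': array([-1.54591216e-03, -6.25444508e+01,  4.80538595e-02, -3.91611671e+01,
        1.60825427e-02,  9.89140099e-03,  2.71322847e-05]), 'position': array([0.15506934, 0.60532491, 0.40394252]), 'ee_rot': array([ 1.25067346e-01,  9.92148022e-01, -6.76949805e-04, -5.78732750e-05]), 'ft_force': array([0.23584821, 0.58124875, 0.21687622]), 'torque': array([-0.01684   ,  0.03177156, -0.07888043]), 'grasp_force': 0.0, 'grip_width': 0.9983999848365397}
side {'vertical_fov': 54.104353813862886, 'cx': 273.47037898935133, 'cy': 210.9693611640592, 'R': array([[-0.99737172, -0.07234554, -0.00397144],
       [-0.03793812,  0.56815007, -0.82205   ],
       [ 0.06172803, -0.81973875, -0.56940147]]), 't': array([0.54465013, 0.11271256, 1.12126658])}
top {'vertical_fov': 51.32874609661999, 'cx': 276.9837655801846, 'cy': 208.124037172
[... 1098 characters left out ...]
ide guides_mid [([0.532, -0.095, 0.032], 0.56)]
side home [([0.531, -0.096, 0.035], 0.76)]
top board_center [([0.308, -0.233, 0.112], 0.69), ([0.383, 0.276, 0.12], 0.67), ([0.384, 0.107, 0.085], 0.51), ([0.549, 0.154, 0.092], 0.5)]
top board_tab [([0.384, 0.278, 0.12], 0.81), ([0.378, 0.107, 0.082], 0.77), ([0.304, -0.234, 0.111], 0.76), ([0.546, 0.155, 0.095], 0.6)]
top stand [([0.542, 0.157, 0.032], 0.9)]
top rack [([0.529, -0.156, 0.019], 0.77), ([0.514, -0.248, 0.143], 0.2)]
top lever_l_tip [([0.558, -0.061, 0.14], 0.68)]
top lever_r_tip [([0.722, -0.166, 0.083], 0.56), ([0.516, -0.247, 0.144], 0.45)]
top guides_mid [([0.527, -0.158, 0.02], 0.63)]
top home [([0.525, -0.156, 0.02], 0.78)]
```

View pics/side.png

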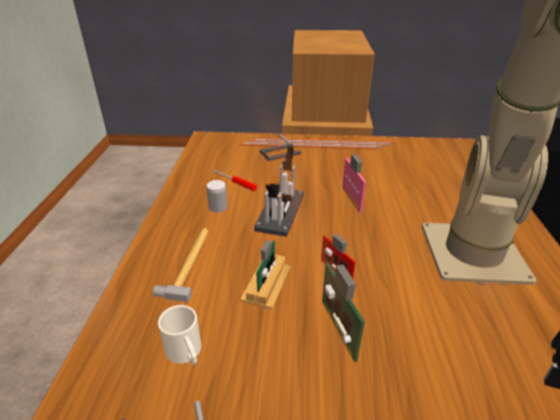

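View pics/top.png

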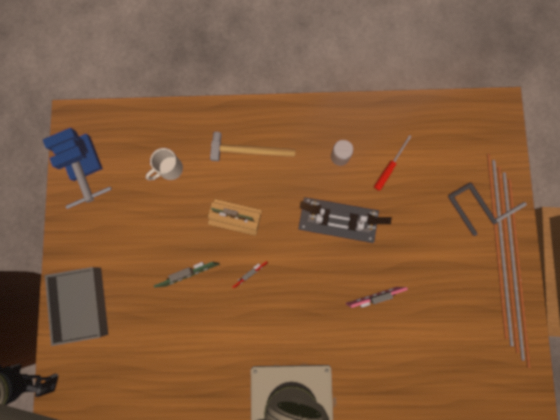

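The side view shows the board in the wooden stand near (267,268) and the rack near (280,205). The loose look-alikes are pink (353,185), red (338,255) and a larger green one (342,310). In the top view the stand is at (235,216) and the rack at (340,220). I'll move above the stand.

```bash
cat >> h.py <<'E'
def pose():
    o=manip.get_obs(); return np.array(o["position"]),Ro.from_quat(o["ee_rot"]),o
def rows(xyz,ang,step=45):
    "rows to reach world xyz with tool x at world angle ang (tool down)"
    p,R,o=pose(); xyz=np.array(xyz,float)
    tx=R.as_matrix()[:,0]; a0=np.arctan2(tx[1],tx[0]); da=(ang-a0+np.pi)%(2*np.pi)-np.pi
    d=(xyz-p)*1000; n=int(max(np.ceil(np.linalg.norm(d)/step),np.ceil(abs(da)/.14),1))
    print("n",n,"spin",round(-da/n,3))
    for i in range(n):
        a=a0+da*i/n; X=np.array([np.cos(a),np.sin(a),0]);Y=np.array([np.sin(a),-np.cos(a),0])
        s=d/n; print([round(float(v),1) for v in(s@X,s@Y,-s[2])])
def cam(name):
    pr=viewer.camera_params(name)
    f=210/np.tan(np.radians(pr["vertical_fov"])/2)
    K=np.array([[f,0,pr["cx"]],[0,f,pr["cy"]],[0,0,1]])
    if name!="wrist": return K,np.array(pr["R"]),np.array(pr["t"])
    p,R,o=pose(); T=np.eye(4);T[:3,:3]=R.as_matrix();T[:3,3]=p
    C=np.linalg.inv(T@np.array(pr["T_tool_cam"])); return K,C[:3,:3],C[:3,3]
def proj(c,X):
    K,R,t=c; q=(R@np.atleast_2d(X).T).T+t; q=q@K.T; return q[:,:2]/q[:,2:]
def ray(c,uv,z):
    "world point at height z seen at pixel uv"
    K,R,t=c; d=R.T@np.linalg.inv(K)@np.array([*uv,1.]); o=-R.T@t; return o+d*(z-o[2])/d[2]
E
python3 - <<'E'
from h import *
rows([.545,.155,.40],np.radians(78.5))
E
```

```text
n 14 spin 0.109
[-35.0, -24.3, 0.3]
[-37.4, -20.3, 0.3]
[-39.4, -16.1, 0.3]
[-40.9, -11.8, 0.3]
[-41.9, -7.3, 0.3]
[-42.5, -2.7, 0.3]
[-42.5, 1.9, 0.3]
[-42.1, 6.5, 0.3]
[-41.1, 11.0, 0.3]
[-39.7, 15.4, 0.3]
[-37.8, 19.6, 0.3]
[-35.4, 23.6, 0.3]
[-32.6, 27.3, 0.3]
[-29.5, 30.7, 0.3]
```

>>> arm_command([
  {"dp": [-35,-24,0],"spin": 0.109},
  {"dp": [-37,-20,0],"spin": 0.109},
  {"dp": [-39,-16,0],"spin": 0.109},
  {"dp": [-41,-12,0],"spin": 0.109},
  {"dp": [-42,-7,0],"spin": 0.109},
])

```text
clock: 1.4
position: [0.295, 0.4439, 0.4049]
ee_rot: [0.39, 0.921, 0.0, -0.0]
ft_force: [0.6, 0.1, 0.3]
grip_width: 1.002
grasp_force: 0.0
```

>>> arm_command([
  {"dp": [-42,-3,0],"spin": 0.109},
  {"dp": [-42,2,0],"spin": 0.109},
  {"dp": [-42,6,0],"spin": 0.109},
  {"dp": [-41,11,0],"spin": 0.109},
  {"dp": [-40,15,0],"spin": 0.109},
])

```text
clock: 1.9
position: [0.432, 0.2826, 0.405]
ee_rot: [0.623, 0.782, 0.0, -0.0]
ft_force: [0.7, 0.6, 0.0]
grip_width: 0.999
grasp_force: 0.0
```

>>> arm_command([
  {"dp": [-38,20,0],"spin": 0.109},
  {"dp": [-35,24,0],"spin": 0.109},
  {"dp": [-33,27,0],"spin": 0.109},
  {"dp": [-30,31,0],"spin": 0.109},
  {"dp": [0,0,0],"spin": 0},
])

```text
clock: 2.4
position: [0.5454, 0.1485, 0.4049]
ee_rot: [0.78, 0.626, -0.0, 0.001]
ft_force: [-0.1, -0.4, -0.3]
grip_width: 1.002
grasp_force: 0.0
```

```bash
python3 - <<'E'
from h import *
p,R,o=pose(); c=cam("wrist"); im=viewer.camera("wrist"); cv2.imwrite("pics/w1.png",im); 
np.savez("c1.npz",*c)
print(p,R.as_matrix().round(3),o["clock"],o["joint_pos"].round(2),o["ft_force"])
for t in["board_center","board_tab","stand"]:
    print(t,[(np.round(d["position"],4).tolist(),round(d["score"],2)) for d in finder.find_in("wrist",t)][:4])
E
```

```text
[0.54539221 0.14845474 0.40492873] [[ 0.216  0.976  0.002]
 [ 0.976 -0.216 -0.002]
 [-0.002  0.002 -1.   ]] 2.4 [-0.76  0.2   0.48  1.65 -0.09  1.31 -0.48] [-0.08639932 -0.42017195 -0.27150624]
board_center [([0.5481, 0.1641, 0.0964], 0.92), ([0.3774, 0.1215, 0.0595], 0.85), ([0.3903, 0.2749, 0.0882], 0.71), ([0.714, -0.1543, 0.0775], 0.22)]
board_tab [([0.3725, 0.1177, 0.0662], 0.82), ([0.546, 0.172, 0.1], 0.67), ([0.3954, 0.275, 0.0881], 0.61)]
stand [([0.5536, 0.1691, 0.0367], 0.81), ([0.7525, 0.1583, 0.0258], 0.18)]
```

View pics/w1.png

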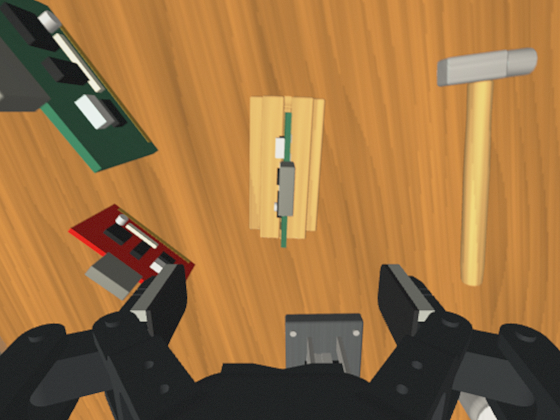

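The wrist view shows the stand upright at (287,168). The board's upper edge runs from (289,112) to (284,247) and the tab is around (287,190). I'll zoom in for exact edges.

```bash
python3 - <<'E'
from h import *
im=cv2.imread("pics/w1.png")[85:260,235:335]
cv2.imwrite("pics/w1c.png",cv2.resize(im,None,fx=3.4,fy=3.4,interpolation=cv2.INTER_CUBIC))
E
```

```text
(no output)
```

View pics/w1c.png

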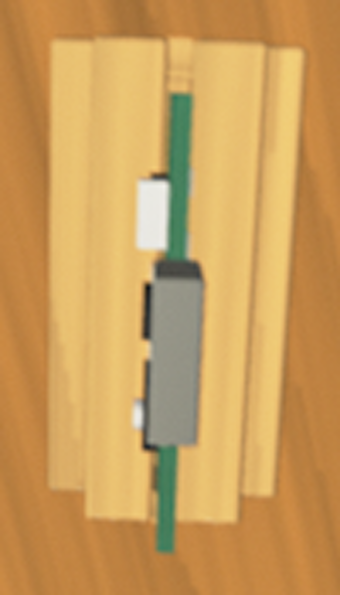

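```bash
python3 - <<'E'
from h import *
z=np.load("c1.npz"); c=[z[k] for k in z.files]
P=lambda x,y,h: ray(c,(235+x/3.4,85+y/3.4),h)
tab=[P(x,y,.125) for x,y in[(155,277),(203,278),(196,445),(148,443)]]
e=[P(180.5,94,.095),P(165.5,551,.095)]
st=[P(x,y,.036) for x,y in[(95,38),(265,42),(238,522),(86,518)]]
for n,q in(("tab",tab),("edge",e),("stand",st)):
    q=np.array(q); print(n,q.mean(0).round(4),q.round(4).tolist())
ang=lambda a,b:np.degrees(np.arctan2(*(a-b)[:2][::-1]))
print(ang(e[0],e[1]),ang(tab[0],tab[3]),ang(tab[1],tab[2]),ang(st[0],st[3]),ang(st[1],st[2]),np.linalg.norm(e[0]-e[1]),np.linalg.norm(tab[0]-tab[3]),np.linalg.norm(tab[0]-tab[1]))
rows([*np.array(e).mean(0)[:2],.30],np.radians(ang(e[0],e[1])))
E
```

```text
tab [0.5525 0.1578 0.125 ] [[0.5522, 0.1781, 0.125], [0.5627, 0.1756, 0.125], [0.553, 0.1374, 0.125], [0.5421, 0.1403, 0.125]]
edge [0.5521 0.1575 0.095 ] [[0.5667, 0.2151, 0.095], [0.5376, 0.0999, 0.095]]
stand [0.5523 0.1575 0.036 ] [[0.5471, 0.235, 0.036], [0.5945, 0.2234, 0.036], [0.5577, 0.0798, 0.036], [0.5097, 0.0919, 0.036]]
75.81850957337195 74.99769086866621 75.72334167125165 75.37646161349554 75.62870817542526 0.1188271031988672 0.03917200694734609 0.010781294184485557
n 3 spin 0.015
[1.4, 3.1, 34.9]
[1.4, 3.0, 34.9]
[1.5, 3.0, 34.9]
```

>>> arm_command([
  {"dp": [1.5,3,35],"spin": 0.015},
  {"dp": [1.5,3,35],"spin": 0.015},
  {"dp": [1.5,3,35],"spin": 0.015},
  {"dp": [0,0,0]},
  {"dp": [0,0,0]},
])

```text
invalid input at $.plan[3]: expected keys dp, spin
```

```bash
python3 - <<'E'
from h import *
rows([.5523,.1577,.268],np.radians(75.6),step=20)
E
```

```text
n 7 spin 0.007
[0.6, 1.3, 19.5]
[0.6, 1.3, 19.5]
[0.6, 1.3, 19.5]
[0.6, 1.3, 19.5]
[0.7, 1.3, 19.5]
[0.7, 1.3, 19.5]
[0.7, 1.3, 19.5]
```

>>> arm_command([
  {"dp": [1.5,3,35],"spin": 0.017},
  {"dp": [1.5,3,35],"spin": 0.017},
  {"dp": [1.5,3,35],"spin": 0.016},
  {"dp": [0,0,0],"spin": 0},
])

```text
clock: 3.0
position: [0.5505, 0.1579, 0.2955]
ee_rot: [0.791, 0.612, -0.004, -0.001]
ft_force: [-0.5, -0.2, 0.5]
grip_width: 0.998
grasp_force: 0.0
```

```bash
python3 - <<'E'
from h import *
rows([.5523,.1577,.268],np.radians(75.6),step=20)
E
```

```text
n 2 spin -0.001
[0.1, 0.9, 13.8]
[0.1, 0.9, 13.8]
```

>>> arm_command([
  {"dp": [0.2,0.8,14],"spin": 0},
  {"dp": [0.2,0.8,13.5],"spin": 0},
  {"dp": [0,0,0],"spin": 0},
  {"dp": [0,0,0],"spin": 0},
])

```text
clock: 3.4
position: [0.5543, 0.1568, 0.2727]
ee_rot: [0.792, 0.611, 0.0, 0.0]
ft_force: [0.5, 0.1, -0.6]
grip_width: 1.0
grasp_force: 0.0
```

>>> arm_command([
  {"dp": [0,0,0],"spin": 0},
  {"dp": [0,0,0],"spin": 0},
  {"dp": [0,0,0],"spin": 0},
  {"dp": [0,0,0],"spin": 0},
  {"dp": [0,0,0],"spin": 0},
], grip=1, newtons=40)

```text
clock: 3.9
position: [0.5542, 0.1567, 0.2723]
ee_rot: [0.792, 0.611, 0.0, -0.0]
ft_force: [3.1, -1.8, -0.8]
grip_width: 0.143
grasp_force: 2.4
```

```bash
python3 - <<'E'
from h import *
p,R,o=pose(); print(p.round(4),R.as_matrix().round(4).tolist(),o["ft_force"].round(1),o["torque"].round(2),o["grip_width"],o["grasp_force"])
E
```

```text
[0.5542 0.1567 0.2723] [[0.2532, 0.9674, 0.0002], [0.9674, -0.2532, 0.0002], [0.0002, 0.0001, -1.0]] [ 3.1 -1.8 -0.8] [-0.06 -0.26  0.01] 0.1431233628922998 2.4136867001652718
```

>>> arm_command([
  {"dp": [0,0,0],"spin": 0},
  {"dp": [0,0,0],"spin": 0},
  {"dp": [0,0,0],"spin": 0},
])

```text
clock: 4.2
position: [0.554, 0.1568, 0.2724]
ee_rot: [0.792, 0.611, -0.0, -0.0]
ft_force: [-4.3, 1.1, 6.3]
grip_width: 0.13
grasp_force: 39.9
```

>>> arm_command([
  {"dp": [0,-0.7,-1],"spin": 0},
  {"dp": [0,0,-1],"spin": 0},
  {"dp": [0,0,0],"spin": 0},
])

```text
clock: 4.5
position: [0.5535, 0.1567, 0.2741]
ee_rot: [0.792, 0.611, -0.0, 0.0]
ft_force: [-0.5, -0.1, -2.3]
grip_width: 0.133
grasp_force: 39.0
```

>>> arm_command([
  {"dp": [0,0,-5],"spin": 0},
  {"dp": [0,0,-10],"spin": 0},
  {"dp": [0,0,-15],"spin": 0},
  {"dp": [0,0,-20],"spin": 0},
  {"dp": [0,0,-30],"spin": 0},
])

```text
clock: 5.0
position: [0.5532, 0.1567, 0.3552]
ee_rot: [0.792, 0.611, -0.001, -0.0]
ft_force: [0.5, 0.1, -2.4]
grip_width: 0.132
grasp_force: 39.0
```

>>> arm_command([
  {"dp": [0,0,-35],"spin": 0},
  {"dp": [0,0,-35],"spin": 0},
  {"dp": [0,0,-30],"spin": 0},
  {"dp": [0,0,-20],"spin": 0},
  {"dp": [0,0,0],"spin": 0},
])

```text
clock: 5.5
position: [0.5538, 0.1564, 0.4785]
ee_rot: [0.792, 0.611, 0.003, 0.001]
ft_force: [1.1, -1.0, -1.9]
grip_width: 0.129
grasp_force: 39.2
```

```bash
python3 - <<'E'
from h import *
p,R,o=pose(); print(p.round(4),R.as_quat().round(4),o["ft_force"].round(1),o["torque"].round(2),o["grip_width"],o["clock"])
rows([.505,-.253,.475],np.radians(75.3),step=40)
E
```

```text
[0.5538 0.1564 0.4785] [7.917e-01 6.109e-01 3.200e-03 7.000e-04] [ 1.1 -1.  -1.9] [ 0.   -0.03 -0.03] 0.12895319161152288 5.5
n 11 spin 0.0
[-37.1, 5.2, 0.3]
[-37.1, 5.2, 0.3]
[-37.1, 5.2, 0.3]
[-37.1, 5.2, 0.3]
[-37.1, 5.2, 0.3]
[-37.1, 5.2, 0.3]
[-37.1, 5.2, 0.3]
[-37.1, 5.2, 0.3]
[-37.1, 5.2, 0.3]
[-37.1, 5.2, 0.3]
[-37.1, 5.2, 0.3]
```

>>> arm_command([
  {"dp": [-20,3,0],"spin": 0},
  {"dp": [-37,5,0],"spin": 0},
  {"dp": [-37,5,0],"spin": 0},
  {"dp": [-37,5,0],"spin": 0},
  {"dp": [-37,5,0],"spin": 0},
])

```text
clock: 6.0
position: [0.5323, -0.0138, 0.4733]
ee_rot: [0.792, 0.611, -0.0, -0.0]
ft_force: [0.4, 0.4, -2.1]
grip_width: 0.131
grasp_force: 39.2
```

>>> arm_command([
  {"dp": [-37,5,0],"spin": 0},
  {"dp": [-37,5,0],"spin": 0},
  {"dp": [-37,5,0],"spin": 0},
  {"dp": [-37,5,0],"spin": 0},
  {"dp": [-37,5,0],"spin": 0},
])

```text
clock: 6.5
position: [0.5093, -0.1989, 0.4734]
ee_rot: [0.792, 0.611, -0.0, -0.001]
ft_force: [1.1, 1.1, -1.6]
grip_width: 0.133
grasp_force: 39.2
```

>>> arm_command([
  {"dp": [-35,5,0],"spin": 0},
  {"dp": [-20,2,0],"spin": 0},
  {"dp": [0,0,0],"spin": 0},
  {"dp": [0,0,0],"spin": 0},
])

```text
clock: 6.9
position: [0.5028, -0.2522, 0.4734]
ee_rot: [0.792, 0.61, -0.0, -0.001]
ft_force: [0.1, 0.5, -2.1]
grip_width: 0.135
grasp_force: 39.1
```

```bash
python3 - <<'E'
from h import *
p,R,o=pose(); c=cam("wrist"); im=viewer.camera("wrist"); cv2.imwrite("pics/w2.png",cv2.resize(im,None,fx=1.42,fy=1.42,interpolation=cv2.INTER_CUBIC)) ; cv2.imwrite("w2raw.png",im)
np.savez("c2.npz",*c)
print(p,R.as_quat().round(4),o["clock"],o["joint_pos"].round(2),o["ft_force"])
for t in["rack","lever_l_tip","lever_r_tip"]:
    print(t,[(np.round(d["position"],4).tolist(),round(d["score"],2)) for d in finder.find_in("wrist",t)][:4])
E
```

```text
[ 0.50280109 -0.25218015  0.47341236] [ 7.920e-01  6.105e-01 -3.000e-04 -6.000e-04] 6.9 [-0.3   0.19  0.79  1.56 -0.14  1.45  0.25] [ 0.06070603  0.45092396 -2.07212553]
rack [([0.5325, -0.153, 0.0136], 0.69)]
lever_l_tip []
lever_r_tip [([0.5149, -0.2486, 0.1457], 0.73)]
```

View pics/w2.png

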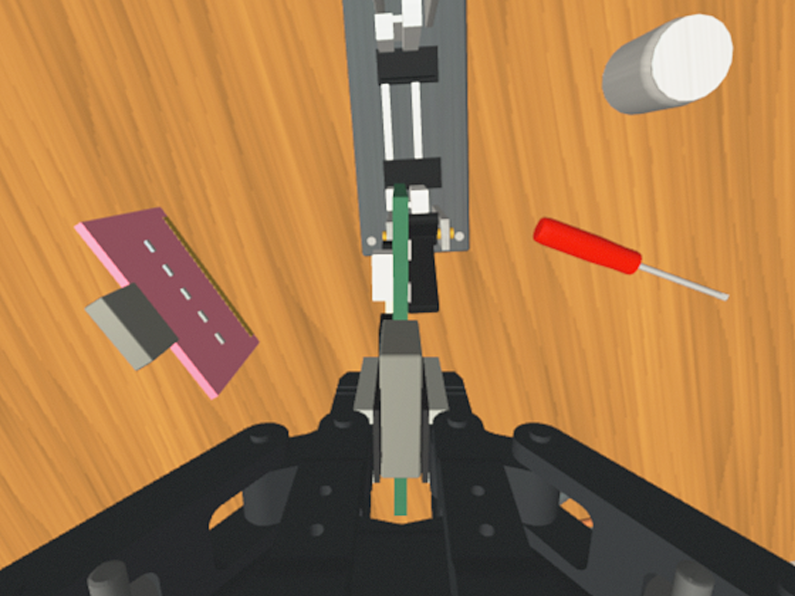

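The wrist view shows the base's near corners at about (365,255) and (467,248). The connector strips are at (410,65) and (412,172), the right lever is open at (422,262), and the taller cheeks are on the right (rack +x ≈ world +x). The far end is cut off, so I'll move forward for a second view.

>>> arm_command([
  {"dp": [20,-10,0],"spin": 0},
  {"dp": [30,-10,0],"spin": 0},
  {"dp": [20,-10,0],"spin": 0},
  {"dp": [0,0,0],"spin": 0},
  {"dp": [0,0,0],"spin": 0},
])

```text
clock: 7.6
position: [0.4922, -0.1758, 0.4743]
ee_rot: [0.791, 0.612, 0.0, 0.0]
ft_force: [-0.2, -1.1, -1.8]
grip_width: 0.133
grasp_force: 39.4
```

```bash
python3 - <<'E'
from h import *
p,R,o=pose(); c=cam("wrist"); im=viewer.camera("wrist"); cv2.imwrite("w3raw.png",im)
cv2.imwrite("pics/w3.png",cv2.resize(im[0:270,200:480],None,fx=2.2,fy=2.2,interpolation=cv2.INTER_CUBIC))
np.savez("c3.npz",*c)
print(p,R.as_quat().round(4),o["clock"],o["ft_force"])
E
```

```text
[ 0.4921568  -0.17583549  0.47433801] [7.909e-01 6.119e-01 3.000e-04 0.000e+00] 7.6 [-0.21193004 -1.09500144 -1.81380983]
```

View pics/w3.png

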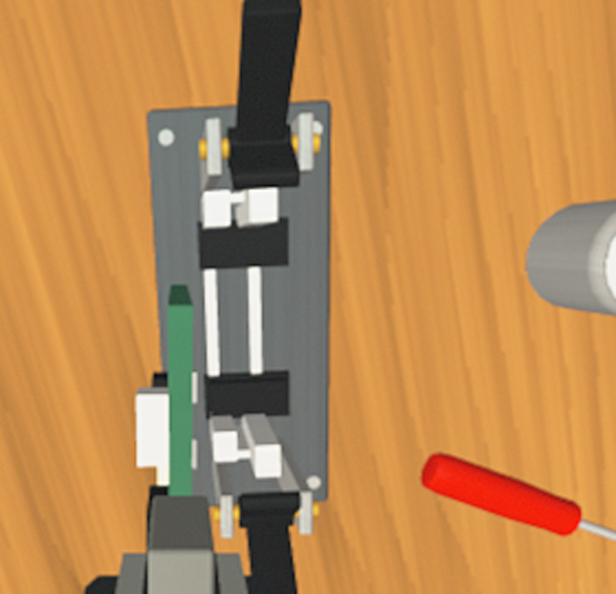

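The view shows base corners at (149,112), (329,101) and (327,500). The far guide tops are at (217,208) low and (263,205) tall; the near ones are at (225,446) low and (266,460) tall. Both levers are open. I'll compute the rack pose.

```bash
python3 - <<'E'
from h import *
z=np.load("c3.npz"); c=[z[k] for k in z.files]
P=lambda x,y,h: ray(c,(200+x/2.2,y/2.2),h)
TL,TR,BR=P(149,112,.02),P(329,101,.02),P(327,500,.02)
ctr=(TL+BR)/2; print("base ctr",ctr,"dims",np.linalg.norm(TR-TL),np.linalg.norm(TR-BR))
a=np.arctan2(*(TR-BR)[:2][::-1]); b=np.arctan2(*(TR-TL)[:2][::-1])+np.pi/2; print(np.degrees([a,b]))
for a in (a,):
  ex=np.array([np.sin(a),-np.cos(a)]);ey=np.array([np.cos(a),np.sin(a)])
  L=lambda q:((q-ctr)[:2]@ex*1000,(q-ctr)[:2]@ey*1000)
  for n,q in dict(farlowR=P(231,208,.075),nearlowR=P(238,446,.075),fartallL=P(249,205,.105),neartallL=P(253,460,.105),farlowL=P(203,208,.075),nearlowL=P(212,446,.075),
    fartallR=P(278,205,.105),neartallR=P(280,460,.105),strip1=P(244,244,.035),strip2=P(248,394,.035),postfarL=P(214,120,.122),postfarR=P(306,115,.122),postnL=P(226,497,.122),postnR=P(306,493,.122)).items(): print(n,np.round(L(q),1))
z2=np.load("c2.npz"); c2=[z2[k] for k in z2.files]
for uv in((365,255),(467,248)): print("w2 corner",np.round(L(ray(c2,np.array(uv)/1.42,.02)),1))
E
```

```text
base ctr [ 0.53655822 -0.15680152  0.02      ] dims 0.09641517774287364 0.2265812707728645
[78.47735902 78.60485692]
farlowR [-9.7 59.7]
nearlowR [-10.  -59.8]
fartallL [-3.8 59.3]
neartallL [ -4.9 -58.9]
farlowL [-23.2  60.5]
nearlowL [-23.7 -59.1]
fartallR [ 9.1 58.6]
neartallR [  8.3 -59.6]
strip1 [-0.5 42.7]
strip2 [ -0.5 -40.3]
postfarL [-18.7  92. ]
postfarR [18.8 91.8]
postnL [-19.6 -71.3]
postnR [ 18.2 -71.3]
w2 corner [ -47.5 -112.5]
w2 corner [  46.7 -111.3]
```

```bash
cat >> h.py <<'E'
A=np.radians(78.5); EX=np.array([np.sin(A),-np.cos(A)]);EY=np.array([np.cos(A),np.sin(A)]); C0=np.array([.5366,-.1568])
def rk(q): d=(np.asarray(q)[:2]-C0)*1000; return np.array([d@EX,d@EY]).round(2)   # world -> rack mm
def wd(x,y): return C0+(x*EX+y*EY)/1000
E
python3 - <<'E'
from h import *
for f,pts in(("c3.npz",[((180,290),.297,200,2.2)]),("c2.npz",[((400,187),.296,0,1.42),((400,515),.296,0,1.42),((399.5,321),.326,0,1.42),((401,477),.326,0,1.42)])):
    z=np.load(f); c=[z[k] for k in z.files]; Ri,t=c[1],c[2]
    for uv,h,o,s in pts: print(f,uv,rk(ray(c,(o+uv[0]/s,uv[1]/s),h)))
print("tcp2",rk([.5028,-.25218]),"tcp3",rk([.49216,-.17584]))
p,R,o=pose();print(p,o["clock"])
rows([*wd(-18,-1),.40],A,step=25)
E
```

```text
c3.npz (180, 290) [-35.65  35.17]
c2.npz (400, 187) [-10.14 -37.5 ]
c2.npz (400, 515) [ -17.15 -159.18]
c2.npz (399.5, 321) [-12.08 -70.26]
c2.npz (401, 477) [ -14.46 -118.88]
tcp2 [ -14.11 -100.2 ] tcp3 [-39.75 -27.52]
[ 0.49208371 -0.1766251   0.47433587] 7.65
n 4 spin -0.014
[7.1, 5.0, 18.6]
[7.0, 5.1, 18.6]
[7.0, 5.2, 18.6]
[6.9, 5.3, 18.6]
```

>>> arm_command([
  {"dp": [6.8,5,18.6],"spin": -0.014},
  {"dp": [6.8,5,18.6],"spin": -0.014},
  {"dp": [6.8,5,18.6],"spin": -0.013},
  {"dp": [6.9,5.2,18.6],"spin": -0.013},
  {"dp": [0,0,0],"spin": 0},
])

```text
clock: 8.15
position: [0.5182, -0.1542, 0.3974]
ee_rot: [0.775, 0.632, -0.002, -0.001]
ft_force: [-1.0, 0.1, -2.6]
grip_width: 0.133
grasp_force: 39.4
```

>>> arm_command([
  {"dp": [0,0,0],"spin": 0},
  {"dp": [0,0,0],"spin": 0},
])

```text
clock: 8.35
position: [0.518, -0.1557, 0.4009]
ee_rot: [0.775, 0.632, 0.0, 0.001]
ft_force: [0.6, -0.5, -1.2]
grip_width: 0.134
grasp_force: 39.4
```

```bash
cat >> h.py <<'E'
def st():
    p,R,o=pose(); M=R.as_matrix(); f=o["ft_force"]; T=o["torque"]
    print("t",round(o["clock"],2),"rack xy",rk(p),"z",round(p[2]*1000,2),"low",round(p[2]*1000-262.4,1),"ang",round(np.degrees(np.arctan2(M[1,0],M[0,0])),2),"tilt",M[2,:2].round(4),
     "F rack",(f[:2]@EX).round(2),(f[:2]@EY).round(2),f[2].round(2),"T",(T[:2]@EX).round(3),(T[:2]@EY).round(3),T[2].round(3),"grip",round(o["grip_width"]*85,2))
E
python3 - <<'E'
from h import *
st(); rows([*wd(-18,-1.7),.3504],A,step=15)
E
```

```text
t 8.35 rack xy [-18.45  -2.61] z 400.92 low 138.5 ang 78.34 tilt [-0.0001  0.0014] F rack 0.7 -0.34 -1.21 T -0.02 0.009 0.026 grip 11.41
n 4 spin -0.001
[0.2, 0.1, 12.6]
[0.2, 0.1, 12.6]
[0.2, 0.1, 12.6]
[0.2, 0.1, 12.6]
```

>>> arm_command([
  {"dp": [0.2,0.1,12.5],"spin": 0},
  {"dp": [0.2,0.1,12.5],"spin": 0},
  {"dp": [0.2,0.1,12.5],"spin": 0},
  {"dp": [0.2,0,12.5],"spin": 0},
  {"dp": [0,0,0],"spin": 0},
])

```text
clock: 8.85
position: [0.518, -0.1536, 0.3475]
ee_rot: [0.775, 0.632, -0.001, -0.001]
ft_force: [-0.7, -0.5, -1.8]
grip_width: 0.132
grasp_force: 39.4
```

>>> arm_command([
  {"dp": [0,0,0],"spin": 0},
  {"dp": [0,0,0],"spin": 0},
  {"dp": [0,0,0],"spin": 0},
])

```text
clock: 9.15
position: [0.5187, -0.154, 0.3503]
ee_rot: [0.775, 0.632, 0.0, 0.0]
ft_force: [-0.6, -0.3, -1.9]
grip_width: 0.134
grasp_force: 39.4
```

```bash
python3 - <<'E'
from h import *
st()
E
```

```text
t 9.15 rack xy [-18.07  -0.83] z 350.31 low 87.9 ang 78.42 tilt [0.0002 0.0009] F rack -0.58 -0.38 -1.87 T -0.017 0.008 0.027 grip 11.43
```

>>> arm_command([
  {"dp": [-0.8,3,0],"spin": 0.001},
  {"dp": [0,3,0],"spin": 0},
  {"dp": [0,2,0],"spin": 0},
  {"dp": [0,0,0],"spin": 0},
  {"dp": [0,0,0],"spin": 0},
])

```text
clock: 9.65
position: [0.5263, -0.1563, 0.3497]
ee_rot: [0.775, 0.632, -0.0, -0.0]
ft_force: [-0.4, 0.7, -2.4]
grip_width: 0.136
grasp_force: 39.4
```

```bash
python3 - <<'E'
from h import *
st()
E
```

```text
t 9.65 rack xy [-10.23  -1.59] z 349.69 low 87.3 ang 78.37 tilt [-0.0001 -0.0002] F rack -0.51 0.64 -2.44 T -0.034 0.045 -0.029 grip 11.59
```

>>> arm_command([
  {"dp": [0,1,0],"spin": 0},
  {"dp": [0,0,0],"spin": 0},
  {"dp": [0,0,0],"spin": 0},
])

```text
clock: 9.95
position: [0.5272, -0.1565, 0.3498]
ee_rot: [0.775, 0.632, 0.0, -0.0]
ft_force: [-0.7, 0.1, -1.4]
grip_width: 0.134
grasp_force: 39.4
```

>>> arm_command([
  {"dp": [0,1,0],"spin": 0},
  {"dp": [0,0,0],"spin": 0},
  {"dp": [0,0,0],"spin": 0},
])

```text
clock: 10.25
position: [0.5282, -0.1567, 0.3497]
ee_rot: [0.775, 0.632, 0.0, -0.0]
ft_force: [0.2, 0.1, -2.0]
grip_width: 0.129
grasp_force: 39.4
```

```bash
python3 - <<'E'
from h import *
st()
E
```

```text
t 10.25 rack xy [-8.26 -1.58] z 349.74 low 87.3 ang 78.37 tilt [ 0. -0.] F rack 0.2 0.1 -2.01 T -0.002 0.01 0.016 grip 11.0
```

>>> arm_command([
  {"dp": [0,0.7,0],"spin": 0},
  {"dp": [0,0,0],"spin": 0},
  {"dp": [0,0,0],"spin": 0},
])

```text
clock: 10.55
position: [0.5289, -0.1569, 0.3497]
ee_rot: [0.775, 0.632, -0.0, -0.0]
ft_force: [0.4, -0.7, -2.0]
grip_width: 0.13
grasp_force: 39.4
```

>>> arm_command([
  {"dp": [0,0.7,0],"spin": 0},
  {"dp": [0,0,0],"spin": 0},
  {"dp": [0,0,0],"spin": 0},
])

```text
clock: 10.85
position: [0.5296, -0.157, 0.3498]
ee_rot: [0.775, 0.632, 0.0, -0.0]
ft_force: [0.6, -1.0, -1.5]
grip_width: 0.134
grasp_force: 39.4
```

>>> arm_command([
  {"dp": [0,0.7,0],"spin": 0},
  {"dp": [0,0,0],"spin": 0},
  {"dp": [0,0,0],"spin": 0},
])

```text
clock: 11.15
position: [0.5302, -0.1571, 0.3497]
ee_rot: [0.775, 0.632, -0.0, -0.0]
ft_force: [-0.3, 0.5, -1.6]
grip_width: 0.131
grasp_force: 39.5
```

```bash
python3 - <<'E'
from h import *
st()
E
```

```text
t 11.15 rack xy [-6.18 -1.61] z 349.73 low 87.3 ang 78.37 tilt [ 0.0001 -0.0001] F rack -0.42 0.48 -1.63 T 0.014 0.087 -0.043 grip 11.17
```

>>> arm_command([
  {"dp": [0,0.6,0],"spin": 0},
  {"dp": [0,0,0],"spin": 0},
  {"dp": [0,0,0],"spin": 0},
])

```text
clock: 11.45
position: [0.5306, -0.1572, 0.3497]
ee_rot: [0.775, 0.632, -0.0, -0.0]
ft_force: [-3.5, 0.4, 0.3]
grip_width: 0.134
grasp_force: 39.7
```

```bash
python3 - <<'E'
from h import *
st()
E
```

```text
t 11.45 rack xy [-5.76 -1.62] z 349.68 low 87.3 ang 78.36 tilt [ 0.0002 -0.0008] F rack -3.53 -0.31 0.26 T 0.047 0.797 -0.009 grip 11.41
```

>>> arm_command([
  {"dp": [0,0.6,0],"spin": 0},
  {"dp": [0,0,0],"spin": 0},
  {"dp": [0,0,0],"spin": 0},
])

```text
clock: 11.75
position: [0.5311, -0.1574, 0.3497]
ee_rot: [0.775, 0.632, -0.0, -0.001]
ft_force: [-5.1, 2.4, 1.1]
grip_width: 0.132
grasp_force: 40.4
```

```bash
python3 - <<'E'
from h import *
st()
E
```

```text
t 11.75 rack xy [-5.24 -1.66] z 349.67 low 87.3 ang 78.36 tilt [ 0.0002 -0.0012] F rack -5.43 1.3 1.09 T 0.05 1.527 -0.004 grip 11.19
```

>>> arm_command([
  {"dp": [0,-1,0],"spin": 0},
  {"dp": [0,-1,0],"spin": 0},
  {"dp": [0,0,0],"spin": 0},
  {"dp": [0,0,0],"spin": 0},
])

```text
clock: 12.15
position: [0.5297, -0.157, 0.3499]
ee_rot: [0.775, 0.632, 0.0, 0.0]
ft_force: [-0.6, -0.7, -2.3]
grip_width: 0.136
grasp_force: 39.5
```

```bash
python3 - <<'E'
from h import *
st()
E
```

```text
t 12.15 rack xy [-6.77 -1.53] z 349.9 low 87.5 ang 78.38 tilt [0.0001 0.0009] F rack -0.46 -0.79 -2.31 T -0.035 -0.036 0.035 grip 11.59
```

>>> arm_command([
  {"dp": [0,0,4],"spin": 0},
  {"dp": [0,0,4],"spin": 0},
  {"dp": [0,0,2.5],"spin": 0},
  {"dp": [0,0,0],"spin": 0},
  {"dp": [0,0,0],"spin": 0},
])

```text
clock: 12.65
position: [0.5295, -0.157, 0.3392]
ee_rot: [0.775, 0.632, -0.0, -0.0]
ft_force: [-0.4, -0.1, -1.7]
grip_width: 0.132
grasp_force: 39.4
```

```bash
python3 - <<'E'
from h import *
st()
E
```

```text
t 12.65 rack xy [-6.94 -1.63] z 339.22 low 76.8 ang 78.36 tilt [-0.     -0.0001] F rack -0.42 -0.17 -1.72 T -0.004 0.011 0.008 grip 11.21
```

>>> arm_command([
  {"dp": [0,-0.3,1],"spin": 0},
  {"dp": [0,0,1],"spin": 0},
  {"dp": [0,0,1],"spin": 0},
  {"dp": [0,0,1],"spin": 0},
  {"dp": [0,0,0],"spin": 0},
])

```text
clock: 13.15
position: [0.5291, -0.1569, 0.3351]
ee_rot: [0.775, 0.632, -0.0, -0.0]
ft_force: [-0.4, 0.1, -2.5]
grip_width: 0.134
grasp_force: 39.4
```

```bash
python3 - <<'E'
from h import *
st()
E
```

```text
t 13.15 rack xy [-7.32 -1.58] z 335.12 low 72.7 ang 78.37 tilt [ 0.0001 -0.0002] F rack -0.42 0.01 -2.5 T -0.011 -0.007 0.045 grip 11.39
```

>>> arm_command([
  {"dp": [0,0,2],"spin": 0},
  {"dp": [0,0,2],"spin": 0},
  {"dp": [0,0,0],"spin": 0},
  {"dp": [0,0,0],"spin": 0},
])

```text
clock: 13.55
position: [0.5291, -0.1569, 0.3312]
ee_rot: [0.775, 0.632, -0.0, -0.0]
ft_force: [-0.3, 0.8, -1.8]
grip_width: 0.136
grasp_force: 39.4
```

```bash
python3 - <<'E'
from h import *
st()
E
```

```text
t 13.55 rack xy [-7.3  -1.59] z 331.19 low 68.8 ang 78.37 tilt [ 0.     -0.0002] F rack -0.49 0.71 -1.85 T -0.021 -0.007 -0.034 grip 11.53
```

>>> arm_command([
  {"dp": [0,0,3],"spin": 0},
  {"dp": [0,0,3],"spin": 0},
  {"dp": [0,0,3],"spin": 0},
  {"dp": [0,0,3],"spin": 0},
  {"dp": [0,0,0],"spin": 0},
])

```text
clock: 14.05
position: [0.529, -0.1569, 0.3187]
ee_rot: [0.775, 0.632, -0.0, -0.0]
ft_force: [-0.5, 0.3, -1.8]
grip_width: 0.131
grasp_force: 39.4
```

```bash
python3 - <<'E'
from h import *
st()
E
```

```text
t 14.05 rack xy [-7.43 -1.58] z 318.73 low 56.3 ang 78.37 tilt [-0.0001 -0.0008] F rack -0.6 0.21 -1.8 T -0.005 0.069 0.016 grip 11.1
```

>>> arm_command([
  {"dp": [0,0,3],"spin": 0},
  {"dp": [0,0,3],"spin": 0},
  {"dp": [0,0,3],"spin": 0},
  {"dp": [0,0,3],"spin": 0},
  {"dp": [0,0,2],"spin": 0},
])

```text
clock: 14.55
position: [0.5291, -0.1569, 0.3049]
ee_rot: [0.775, 0.632, -0.0, -0.0]
ft_force: [-0.2, 0.5, -2.2]
grip_width: 0.133
grasp_force: 39.4
```

>>> arm_command([
  {"dp": [0,0,0],"spin": 0},
  {"dp": [0,0,0],"spin": 0},
])

```text
clock: 14.75
position: [0.5292, -0.1569, 0.3053]
ee_rot: [0.775, 0.632, -0.0, -0.0]
ft_force: [0.9, -0.0, -1.4]
grip_width: 0.134
grasp_force: 39.4
```

```bash
python3 - <<'E'
from h import *
st()
E
```

```text
t 14.75 rack xy [-7.26 -1.61] z 305.27 low 42.9 ang 78.37 tilt [ 0. -0.] F rack 0.88 0.17 -1.37 T -0.003 -0.035 -0.042 grip 11.35
```

>>> arm_command([
  {"dp": [0,0,2],"spin": 0},
  {"dp": [0,0,2],"spin": 0},
  {"dp": [0,0,0.6],"spin": 0},
  {"dp": [0,0,0],"spin": 0},
  {"dp": [0,0,0],"spin": 0},
])

```text
clock: 15.25
position: [0.5292, -0.1569, 0.3007]
ee_rot: [0.775, 0.632, 0.0, -0.0]
ft_force: [0.3, -0.3, -2.1]
grip_width: 0.135
grasp_force: 39.4
```

>>> arm_command([
  {"dp": [0,0,0.5],"spin": 0},
  {"dp": [0,0,0],"spin": 0},
])

```text
clock: 15.45
position: [0.5292, -0.1569, 0.3002]
ee_rot: [0.775, 0.632, 0.0, -0.0]
ft_force: [0.5, 0.5, -1.7]
grip_width: 0.131
grasp_force: 39.4
```

>>> arm_command([
  {"dp": [0,0,0.5],"spin": 0},
  {"dp": [0,0,0],"spin": 0},
])

```text
clock: 15.65
position: [0.5292, -0.1569, 0.2996]
ee_rot: [0.775, 0.632, 0.0, -0.0]
ft_force: [0.2, 0.3, -1.9]
grip_width: 0.131
grasp_force: 39.4
```

```bash
python3 - <<'E'
from h import *
st()
E
```

```text
t 15.65 rack xy [-7.28 -1.56] z 299.62 low 37.2 ang 78.37 tilt [ 0.0001 -0.    ] F rack 0.15 0.36 -1.86 T -0.008 0.017 0.02 grip 11.11
```

>>> arm_command([
  {"dp": [0,0,0.4],"spin": 0},
  {"dp": [0,0,0],"spin": 0},
])

```text
clock: 15.85
position: [0.5291, -0.1569, 0.2992]
ee_rot: [0.775, 0.632, -0.0, -0.0]
ft_force: [0.4, 0.4, -2.8]
grip_width: 0.133
grasp_force: 39.4
```

```bash
python3 - <<'E'
from h import *
st()
E
```

```text
t 15.85 rack xy [-7.29 -1.59] z 299.22 low 36.8 ang 78.37 tilt [ 0.0001 -0.0001] F rack 0.35 0.45 -2.83 T 0.036 -0.013 0.004 grip 11.34
```

>>> arm_command([
  {"dp": [0,0,0.4],"spin": 0},
  {"dp": [0,0,0],"spin": 0},
])

```text
clock: 16.05
position: [0.5292, -0.1569, 0.299]
ee_rot: [0.775, 0.632, 0.0, 0.0]
ft_force: [-1.0, 0.6, 0.0]
grip_width: 0.13
grasp_force: 39.7
```

```bash
python3 - <<'E'
from h import *
st()
E
```

```text
t 16.05 rack xy [-7.21 -1.59] z 299.0 low 36.6 ang 78.37 tilt [0.0002 0.0002] F rack -1.06 0.35 0.03 T 0.025 0.07 0.015 grip 11.05
```

>>> arm_command([
  {"dp": [0,0,0.2],"spin": 0},
  {"dp": [0,0,0],"spin": 0},
])

```text
clock: 16.25
position: [0.5293, -0.1569, 0.299]
ee_rot: [0.775, 0.632, 0.0, 0.0]
ft_force: [-1.2, 1.1, 3.1]
grip_width: 0.129
grasp_force: 40.1
```

```bash
python3 - <<'E'
from h import *
st()
E
```

```text
t 16.25 rack xy [-7.17 -1.52] z 298.95 low 36.6 ang 78.37 tilt [0.0003 0.0003] F rack -1.38 0.81 3.07 T 0.141 0.329 -0.045 grip 10.95
```

>>> arm_command([
  {"dp": [0,0,-0.3],"spin": 0},
  {"dp": [0,0,0],"spin": 0},
  {"dp": [0,0,0],"spin": 0},
  {"dp": [0,0,0],"spin": 0},
], grip=0)

```text
clock: 16.65
position: [0.5292, -0.1569, 0.2989]
ee_rot: [0.775, 0.632, -0.0, -0.0]
ft_force: [-0.1, -0.3, 0.2]
grip_width: 0.503
grasp_force: 0.0
```

>>> arm_command([
  {"dp": [0,0,-10],"spin": 0},
  {"dp": [0,0,-20],"spin": 0},
  {"dp": [0,0,-30],"spin": 0},
  {"dp": [0,0,-30],"spin": 0},
  {"dp": [0,0,0],"spin": 0},
])

```text
clock: 17.15
position: [0.5299, -0.1577, 0.3935]
ee_rot: [0.775, 0.632, 0.002, 0.002]
ft_force: [0.5, -0.8, 0.0]
grip_width: 0.502
grasp_force: 0.0
```

```bash
python3 - <<'E'
from h import *
st(); c=cam("wrist"); im=viewer.camera("wrist"); cv2.imwrite("pics/w4.png",im); np.savez("c4.npz",*c)
for n in("wrist","top","side"):
  if n!="wrist": viewer.camera(n)
  for t in["board_tab","lever_l_tip","lever_r_tip"]:
    print(n,t,[(rk(d["position"]).tolist(),round(d["position"][2],3),round(d["score"],2)) for d in finder.find_in(n,t)][:3])
E
```

```text
t 17.15 rack xy [-6.39 -2.2 ] z 393.54 low 131.1 ang 78.34 tilt [0.001  0.0065] F rack 0.63 -0.74 0.01 T -0.021 0.023 0.028 grip 42.69
wrist board_tab [([-212.26, -98.8], 0.078, 0.84), ([-15.53, 16.64], 0.151, 0.7)]
wrist lever_l_tip [([-2.04, 100.82], 0.142, 0.96)]
wrist lever_r_tip [([-4.02, -89.6], 0.143, 0.8)]
top board_tab [([-237.79, 394.31], 0.123, 0.72), ([-191.34, -164.04], 0.113, 0.66), ([-210.8, 228.56], 0.079, 0.63)]
top lever_l_tip [([-3.02, 93.07], 0.138, 0.76)]
top lever_r_tip []
side board_tab [([-201.07, 233.91], 0.065, 0.96), ([-11.95, 1.55], 0.112, 0.78), ([-206.53, -113.45], 0.078, 0.71)]
side lever_l_tip [([-4.88, 94.22], 0.138, 0.57)]
side lever_r_tip [([-3.65, -88.4], 0.143, 0.46)]
```

View pics/w4.png

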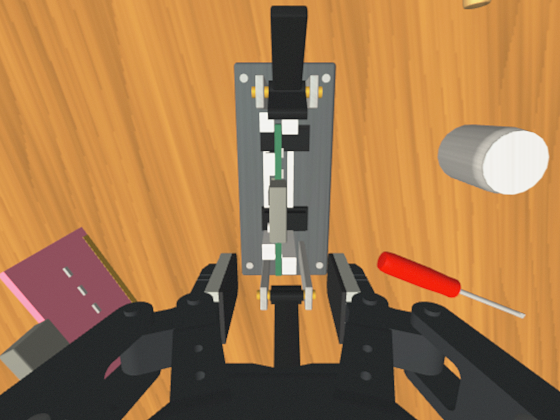

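The wrist view shows the board upright in both guides, running from (280,120) to (278,275). The left lever is open at (289,50) and the right at (288,310). Next I'll close the fingers and go outside the left lever.

```bash
python3 - <<'E'
from h import *
st(); rows([*wd(0,150),.3935],A,step=35)
E
```

```text
t 17.75 rack xy [-7.3  -1.59] z 388.73 low 126.3 ang 78.37 tilt [-0.0001 -0.0005] F rack 0.15 -0.27 0.03 T -0.013 0.037 0.015 grip 42.32
n 5 spin -0.0
[30.3, 1.4, -1.0]
[30.3, 1.4, -1.0]
[30.3, 1.4, -1.0]
[30.3, 1.4, -1.0]
[30.3, 1.4, -1.0]
```

>>> arm_command([
  {"dp": [30,1.5,-1],"spin": 0},
  {"dp": [30,1.5,-1],"spin": 0},
  {"dp": [30,1.5,0],"spin": 0},
  {"dp": [30,1.5,0],"spin": 0},
  {"dp": [32,1.3,0],"spin": 0},
], grip=1, newtons=20)

```text
clock: 18.25
position: [0.5671, -0.0086, 0.391]
ee_rot: [0.775, 0.632, 0.0, 0.0]
ft_force: [0.3, -0.1, 0.3]
grip_width: 0.0
grasp_force: 0.0
```

>>> arm_command([
  {"dp": [0,0,0],"spin": 0},
  {"dp": [0,0,20],"spin": 0},
  {"dp": [0,0,25],"spin": 0},
  {"dp": [0,0,20],"spin": 0},
  {"dp": [0,0,0],"spin": 0},
])

```text
clock: 18.75
position: [0.566, -0.0098, 0.3235]
ee_rot: [0.775, 0.632, -0.002, -0.001]
ft_force: [0.2, 0.2, 0.1]
grip_width: 0.002
grasp_force: 0.0
```

>>> arm_command([
  {"dp": [0,0,0],"spin": 0},
  {"dp": [0,0,0],"spin": 0},
])

```text
clock: 18.95
position: [0.5674, -0.0098, 0.3273]
ee_rot: [0.775, 0.632, 0.001, 0.0]
ft_force: [1.2, 0.1, 0.6]
grip_width: -0.001
grasp_force: 0.0
```

```bash
python3 - <<'E'
from h import *
st()
E
```

```text
t 18.95 rack xy [  0.84 150.16] z 327.31 low 64.9 ang 78.35 tilt [0.0006 0.0017] F rack 1.18 0.38 0.6 T 0.046 0.022 0.009 grip -0.06
```

>>> arm_command([
  {"dp": [-5,-0.5,2],"spin": 0},
  {"dp": [-4,0,0],"spin": 0},
  {"dp": [-2,0,0],"spin": 0},
  {"dp": [-2,0,0],"spin": 0},
  {"dp": [0,0,0],"spin": 0},
])

```text
clock: 19.45
position: [0.5638, -0.0225, 0.3241]
ee_rot: [0.775, 0.632, 0.0, 0.0]
ft_force: [-0.5, -0.1, 0.1]
grip_width: -0.003
grasp_force: 0.0
```

```bash
python3 - <<'E'
from h import *
st()
E
```

```text
t 19.45 rack xy [-1.10e-01  1.37e+02] z 324.11 low 61.7 ang 78.34 tilt [0.0001 0.0002] F rack -0.51 -0.26 0.14 T -0.031 0.016 -0.024 grip -0.27
```

>>> arm_command([
  {"dp": [-2,0,0],"spin": 0},
  {"dp": [-2,0,0],"spin": 0},
  {"dp": [-2,0,-1],"spin": 0},
  {"dp": [-2,0,-1],"spin": 0},
])

```text
clock: 19.85
position: [0.5624, -0.0296, 0.3264]
ee_rot: [0.775, 0.632, 0.001, 0.0]
ft_force: [1.6, 4.8, 2.9]
grip_width: -0.003
grasp_force: 1.9
```

```bash
python3 - <<'E'
from h import *
st()
E
```

```text
t 19.85 rack xy [-3.000e-02  1.298e+02] z 326.37 low 64.0 ang 78.41 tilt [0.0008 0.0007] F rack 0.6 5.03 2.9 T 0.784 0.017 -0.04 grip -0.28
```

>>> arm_command([
  {"dp": [-2.5,0,-1],"spin": 0},
  {"dp": [-2.5,0,-1],"spin": 0},
  {"dp": [-2.5,0,-1],"spin": 0},
  {"dp": [-2.5,0,-1],"spin": 0},
])

```text
clock: 20.25
position: [0.5601, -0.0402, 0.33]
ee_rot: [0.775, 0.632, -0.0, 0.0]
ft_force: [2.0, 3.2, 2.3]
grip_width: 0.001
grasp_force: 1.1
```

```bash
python3 - <<'E'
from h import *
st()
E
```

```text
t 20.25 rack xy [ -0.22 118.9 ] z 329.96 low 67.6 ang 78.35 tilt [-0.0002 -0.0002] F rack 1.31 3.55 2.25 T 0.385 -0.079 0.004 grip 0.05
```

>>> arm_command([
  {"dp": [-2.5,0,-1],"spin": 0},
  {"dp": [-2.5,0,-1],"spin": 0},
  {"dp": [-2.5,0,-1],"spin": 0},
  {"dp": [-2.5,0,-1],"spin": 0},
])

```text
clock: 20.65
position: [0.558, -0.0499, 0.3337]
ee_rot: [0.775, 0.632, -0.0, -0.0]
ft_force: [-0.4, 1.5, -1.5]
grip_width: 0.0
grasp_force: 0.6
```

```bash
python3 - <<'E'
from h import *
st()
E
```

```text
t 20.65 rack xy [ -0.38 109.  ] z 333.73 low 71.3 ang 78.35 tilt [-0.0003 -0.0008] F rack -0.67 1.43 -1.51 T 0.271 -0.028 -0.031 grip 0.0
```

>>> arm_command([
  {"dp": [-2.5,0,-1],"spin": 0},
  {"dp": [-2.5,0,-1],"spin": 0},
  {"dp": [-2,0,-1],"spin": 0},
  {"dp": [-2,0,-0.5],"spin": 0},
])

```text
clock: 21.05
position: [0.5563, -0.0585, 0.3375]
ee_rot: [0.775, 0.632, 0.0, -0.0]
ft_force: [0.7, 2.2, -0.9]
grip_width: -0.001
grasp_force: 0.6
```

```bash
python3 - <<'E'
from h import *
st()
E
```

```text
t 21.05 rack xy [ -0.27 100.22] z 337.54 low 75.1 ang 78.37 tilt [ 0.0001 -0.0001] F rack 0.26 2.31 -0.95 T 0.306 0.018 -0.027 grip -0.09
```

>>> arm_command([
  {"dp": [-2,0,-0.5],"spin": 0},
  {"dp": [-2,0,-0.5],"spin": 0},
  {"dp": [0,0,0],"spin": 0},
])

```text
clock: 21.35
position: [0.5555, -0.0624, 0.3385]
ee_rot: [0.775, 0.632, 0.0, -0.0]
ft_force: [0.5, 1.0, -1.0]
grip_width: 0.005
grasp_force: 0.4
```

```bash
python3 - <<'E'
from h import *
st()
E
```

```text
t 21.35 rack xy [-0.25 96.23] z 338.5 low 76.1 ang 78.36 tilt [ 0.0002 -0.    ] F rack 0.28 1.09 -0.99 T 0.256 0.021 -0.025 grip 0.39
```

>>> arm_command([
  {"dp": [-1.5,0,-0.5],"spin": 0},
  {"dp": [-1.5,0,-0.5],"spin": 0},
  {"dp": [-1.5,0,-0.5],"spin": 0},
])

```text
clock: 21.65
position: [0.5548, -0.0652, 0.3396]
ee_rot: [0.775, 0.632, 0.001, -0.001]
ft_force: [3.3, 10.2, -6.0]
grip_width: 0.001
grasp_force: 4.5
```

```bash
python3 - <<'E'
from h import *
st()
E
```

```text
t 21.65 rack xy [-0.39 93.45] z 339.62 low 77.2 ang 78.47 tilt [ 0.0021 -0.0005] F rack 1.2 10.7 -6.02 T 2.179 -0.27 0.057 grip 0.05
```

>>> arm_command([
  {"dp": [-1.5,0,-0.5],"spin": 0},
  {"dp": [-1.5,0,-0.5],"spin": 0},
  {"dp": [0,0,0],"spin": 0},
])

```text
clock: 21.95
position: [0.5544, -0.067, 0.3404]
ee_rot: [0.774, 0.633, 0.001, -0.001]
ft_force: [3.5, 12.0, -6.4]
grip_width: 0.004
grasp_force: 5.4
```

```bash
python3 - <<'E'
from h import *
st()
E
```

```text
t 21.95 rack xy [-0.49 91.55] z 340.39 low 78.0 ang 78.54 tilt [ 0.0034 -0.0009] F rack 1.08 12.43 -6.35 T 2.727 -0.243 0.006 grip 0.35
```

>>> arm_command([
  {"dp": [-1,0,0],"spin": 0},
  {"dp": [-1,0,0],"spin": 0},
  {"dp": [0,0,0],"spin": 0},
])

```text
clock: 22.25
position: [0.5541, -0.0685, 0.3403]
ee_rot: [0.774, 0.633, 0.001, -0.002]
ft_force: [4.5, 12.6, -7.6]
grip_width: 0.0
grasp_force: 6.1
```

```bash
python3 - <<'E'
from h import *
st()
E
```

```text
t 22.25 rack xy [-0.49 90.06] z 340.35 low 77.9 ang 78.57 tilt [ 0.0039 -0.0008] F rack 1.93 13.25 -7.65 T 3.018 -0.325 0.021 grip 0.04
```

>>> arm_command([
  {"dp": [-1,0,0],"spin": 0},
  {"dp": [-1,0,0],"spin": 0},
  {"dp": [0,0,0],"spin": 0},
])

```text
clock: 22.55
position: [0.5537, -0.0702, 0.3403]
ee_rot: [0.774, 0.633, 0.001, -0.002]
ft_force: [4.2, 13.4, -7.6]
grip_width: -0.003
grasp_force: 6.3
```

```bash
python3 - <<'E'
from h import *
st()
E
```

```text
t 22.55 rack xy [-0.52 88.24] z 340.28 low 77.9 ang 78.58 tilt [ 0.0041 -0.001 ] F rack 1.43 13.93 -7.57 T 3.17 -0.249 0.045 grip -0.23
```

>>> arm_command([
  {"dp": [-1,0,0.4],"spin": 0},
  {"dp": [-1,0,0.4],"spin": 0},
  {"dp": [0,0,0],"spin": 0},
])

```text
clock: 22.85
position: [0.5533, -0.0723, 0.3399]
ee_rot: [0.774, 0.633, 0.001, -0.002]
ft_force: [2.5, 13.6, -3.8]
grip_width: 0.0
grasp_force: 6.4
```

```bash
python3 - <<'E'
from h import *
st()
E
```

```text
t 22.85 rack xy [-0.44 86.17] z 339.94 low 77.5 ang 78.58 tilt [ 0.0044 -0.0006] F rack -0.23 13.78 -3.85 T 3.042 -0.004 -0.014 grip 0.03
```

>>> arm_command([
  {"dp": [-1,0,0.4],"spin": 0},
  {"dp": [-1,0,0.4],"spin": 0},
  {"dp": [0,0,0],"spin": 0},
])

```text
clock: 23.15
position: [0.553, -0.0742, 0.3395]
ee_rot: [0.774, 0.633, 0.002, -0.002]
ft_force: [1.2, 13.4, 1.2]
grip_width: -0.0
grasp_force: 7.0
```

```bash
python3 - <<'E'
from h import *
st()
E
```

```text
t 23.15 rack xy [-0.37 84.27] z 339.55 low 77.1 ang 78.59 tilt [ 0.0047 -0.0003] F rack -1.48 13.4 1.17 T 3.175 0.359 -0.012 grip -0.01
```

>>> arm_command([
  {"dp": [-1,0,0.2],"spin": 0},
  {"dp": [0,0,0],"spin": 0},
])

```text
clock: 23.35
position: [0.553, -0.0744, 0.3395]
ee_rot: [0.774, 0.634, 0.002, -0.002]
ft_force: [1.4, 16.8, 1.1]
grip_width: 0.004
grasp_force: 8.4
```

```bash
python3 - <<'E'
from h import *
st()
E
```

```text
t 23.35 rack xy [-0.35 83.98] z 339.51 low 77.1 ang 78.63 tilt [ 0.0058 -0.0002] F rack -1.97 16.77 1.12 T 3.76 0.445 -0.051 grip 0.33
```

>>> arm_command([
  {"dp": [-1,0,0.2],"spin": 0},
  {"dp": [0,0,0],"spin": 0},
])

```text
clock: 23.55
position: [0.553, -0.0747, 0.3395]
ee_rot: [0.773, 0.634, 0.003, -0.002]
ft_force: [1.8, 19.8, 3.1]
grip_width: -0.001
grasp_force: 9.9
```

```bash
python3 - <<'E'
from h import *
st()
E
```

```text
t 23.55 rack xy [-0.34 83.69] z 339.46 low 77.1 ang 78.67 tilt [ 0.0069 -0.0001] F rack -2.22 19.72 3.12 T 4.311 0.578 -0.022 grip -0.05
```

>>> arm_command([
  {"dp": [2,0,0],"spin": 0},
  {"dp": [4,0,0],"spin": 0},
  {"dp": [10,0,0],"spin": 0},
  {"dp": [10,0,-10],"spin": 0},
  {"dp": [0,0,-25],"spin": 0},
])

```text
clock: 24.05
position: [0.5572, -0.052, 0.3732]
ee_rot: [0.775, 0.633, -0.001, -0.001]
ft_force: [0.5, 0.1, -0.4]
grip_width: 0.004
grasp_force: 0.0
```

>>> arm_command([
  {"dp": [0,0,-25],"spin": 0},
  {"dp": [0,0,0],"spin": 0},
  {"dp": [0,0,0],"spin": 0},
])

```text
clock: 24.35
position: [0.5574, -0.0539, 0.3997]
ee_rot: [0.775, 0.632, 0.001, 0.0]
ft_force: [0.8, -1.0, -0.4]
grip_width: -0.003
grasp_force: 0.0
```

```bash
python3 - <<'E'
from h import *
st(); rows([*wd(0,-150),.395],A,step=38)
viewer.camera("side")
for n in ("side",):
  for t in["lever_l_tip","lever_r_tip"]:
    print(n,t,[(rk(d["position"]).tolist(),round(d["position"][2],3),round(d["score"],2)) for d in finder.find_in(n,t)][:3])
E
```

```text
t 24.35 rack xy [-1.0000e-01  1.0503e+02] z 399.71 low 137.3 ang 78.37 tilt [0.0003 0.0013] F rack 0.99 -0.87 -0.39 T -0.0 0.023 0.012 grip -0.25
n 7 spin -0.0
[-36.4, 0.1, 0.7]
[-36.4, 0.1, 0.7]
[-36.4, 0.1, 0.7]
[-36.4, 0.1, 0.7]
[-36.4, 0.0, 0.7]
[-36.4, 0.0, 0.7]
[-36.4, 0.0, 0.7]
side lever_l_tip [([-1.58, 78.97], 0.144, 0.63)]
side lever_r_tip [([-2.9, -89.58], 0.144, 0.5), ([-17.97, 66.25], 0.029, 0.31)]
```

>>> arm_command([
  {"dp": [-30,0,0],"spin": 0},
  {"dp": [-40,0,0],"spin": 0},
  {"dp": [-40,0,0],"spin": 0},
  {"dp": [-40,0,0],"spin": 0},
  {"dp": [-40,0,0],"spin": 0},
])

```text
clock: 25.0
position: [0.5183, -0.2414, 0.3984]
ee_rot: [0.775, 0.632, -0.0, -0.0]
ft_force: [0.2, 0.6, -0.3]
grip_width: 0.001
grasp_force: 0.0
```

>>> arm_command([
  {"dp": [-40,0,0],"spin": 0},
  {"dp": [-25,0,0],"spin": 0},
  {"dp": [0,0,10],"spin": 0},
  {"dp": [0,0,25],"spin": 0},
  {"dp": [0,0,25],"spin": 0},
])

```text
clock: 25.5
position: [0.5061, -0.303, 0.3375]
ee_rot: [0.775, 0.632, 0.0, -0.0]
ft_force: [0.3, 0.6, -0.2]
grip_width: 0.002
grasp_force: 0.0
```

>>> arm_command([
  {"dp": [0,0,13],"spin": 0},
  {"dp": [0,0,0],"spin": 0},
  {"dp": [0,0,0],"spin": 0},
])

```text
clock: 25.8
position: [0.5062, -0.3035, 0.3264]
ee_rot: [0.775, 0.632, -0.0, 0.0]
ft_force: [0.2, -0.7, 1.0]
grip_width: 0.0
grasp_force: 0.0
```

```bash
python3 - <<'E'
from h import *
st()
E
```

```text
t 25.8 rack xy [  -0.56 -149.84] z 326.43 low 64.0 ang 78.39 tilt [-0.0001  0.0001] F rack 0.3 -0.65 1.03 T 0.036 -0.031 0.022 grip 0.02
```

>>> arm_command([
  {"dp": [5,0.5,2.5],"spin": 0},
  {"dp": [4,0,0],"spin": 0},
  {"dp": [2,0,0],"spin": 0},
  {"dp": [2,0,0],"spin": 0},
  {"dp": [2,0,0],"spin": 0},
])

```text
clock: 26.3
position: [0.5095, -0.289, 0.3237]
ee_rot: [0.775, 0.632, 0.0, 0.0]
ft_force: [0.2, 0.2, -0.3]
grip_width: 0.002
grasp_force: 0.0
```

>>> arm_command([
  {"dp": [2,0,0],"spin": 0},
  {"dp": [2,0,-1],"spin": 0},
  {"dp": [2,0,-1],"spin": 0},
])

```text
clock: 26.6
position: [0.5104, -0.2839, 0.3259]
ee_rot: [0.775, 0.631, -0.0, 0.001]
ft_force: [-1.2, -5.4, 3.6]
grip_width: 0.004
grasp_force: 2.2
```

```bash
python3 - <<'E'
from h import *
st()
E
```

```text
t 26.6 rack xy [  -0.31 -129.78] z 325.93 low 63.5 ang 78.32 tilt [-0.0011  0.0007] F rack -0.14 -5.51 3.62 T -0.953 0.092 0.046 grip 0.32
```

>>> arm_command([
  {"dp": [2.5,0,-1],"spin": 0},
  {"dp": [2.5,0,-1],"spin": 0},
  {"dp": [2.5,0,-1],"spin": 0},
  {"dp": [2.5,0,-1],"spin": 0},
])

```text
clock: 27.0
position: [0.5127, -0.2731, 0.3295]
ee_rot: [0.775, 0.632, 0.0, -0.0]
ft_force: [0.0, -2.2, 1.5]
grip_width: -0.001
grasp_force: 1.3
```

```bash
python3 - <<'E'
from h import *
st()
E
```

```text
t 27.0 rack xy [  -0.2  -118.69] z 329.49 low 67.1 ang 78.38 tilt [ 0.0004 -0.0001] F rack 0.47 -2.16 1.49 T -0.529 -0.039 -0.023 grip -0.06
```

>>> arm_command([
  {"dp": [2.5,0,-1],"spin": 0},
  {"dp": [2.5,0,-1],"spin": 0},
  {"dp": [2.5,0,-1],"spin": 0},
  {"dp": [2.5,0,-1],"spin": 0},
])

```text
clock: 27.4
position: [0.5147, -0.2632, 0.3333]
ee_rot: [0.775, 0.632, 0.0, -0.0]
ft_force: [0.6, -1.9, 0.1]
grip_width: 0.001
grasp_force: 0.6
```

>>> arm_command([
  {"dp": [2.5,0,-1],"spin": 0},
  {"dp": [2.5,0,-1],"spin": 0},
  {"dp": [2,0,-1],"spin": 0},
  {"dp": [2,0,-0.5],"spin": 0},
])

```text
clock: 27.8
position: [0.5164, -0.2547, 0.3369]
ee_rot: [0.775, 0.632, -0.0, -0.0]
ft_force: [-1.2, -1.2, -0.4]
grip_width: -0.005
grasp_force: 0.6
```

```bash
python3 - <<'E'
from h import *
st()
E
```

```text
t 27.8 rack xy [ -0.28 -99.93] z 336.93 low 74.5 ang 78.37 tilt [ 0.0002 -0.0003] F rack -0.92 -1.4 -0.43 T -0.236 0.02 0.012 grip -0.39
```

>>> arm_command([
  {"dp": [2,0,-0.5],"spin": 0},
  {"dp": [2,0,-0.5],"spin": 0},
  {"dp": [1.5,0,0],"spin": 0},
  {"dp": [1.5,0,0],"spin": 0},
  {"dp": [0,0,0],"spin": 0},
])

```text
clock: 28.3
position: [0.5179, -0.2479, 0.3381]
ee_rot: [0.775, 0.632, 0.0, -0.0]
ft_force: [-0.0, -0.5, 0.7]
grip_width: -0.0
grasp_force: 0.3
```

```bash
python3 - <<'E'
from h import *
st()
E
```

```text
t 28.3 rack xy [ -0.15 -92.96] z 338.06 low 75.7 ang 78.38 tilt [0.0002 0.0001] F rack 0.06 -0.48 0.68 T -0.119 0.044 -0.022 grip -0.01
```

>>> arm_command([
  {"dp": [1,0,0],"spin": 0},
  {"dp": [1,0,0],"spin": 0},
  {"dp": [1,0,0.3],"spin": 0},
  {"dp": [0,0,0],"spin": 0},
])

```text
clock: 28.7
position: [0.5185, -0.2453, 0.3379]
ee_rot: [0.775, 0.632, 0.0, 0.0]
ft_force: [-1.4, -3.1, 1.9]
grip_width: -0.003
grasp_force: 1.4
```

```bash
python3 - <<'E'
from h import *
st()
E
```

```text
t 28.7 rack xy [ -0.1  -90.28] z 337.88 low 75.5 ang 78.36 tilt [-0.0003  0.0005] F rack -0.73 -3.26 1.91 T -0.527 0.087 0.063 grip -0.22
```

>>> arm_command([
  {"dp": [1,0,0.3],"spin": 0},
  {"dp": [1,0,0.3],"spin": 0},
  {"dp": [0,0,0],"spin": 0},
])

```text
clock: 29.0
position: [0.5188, -0.2438, 0.3376]
ee_rot: [0.775, 0.632, -0.0, 0.001]
ft_force: [-1.8, -5.8, 6.2]
grip_width: -0.002
grasp_force: 3.0
```

```bash
python3 - <<'E'
from h import *
st()
E
```

```text
t 29.0 rack xy [ -0.09 -88.85] z 337.61 low 75.2 ang 78.32 tilt [-0.001   0.0011] F rack -0.57 -6.04 6.22 T -1.118 0.059 0.081 grip -0.18
```

>>> arm_command([
  {"dp": [1,0,-0.2],"spin": 0},
  {"dp": [1,0,-0.2],"spin": 0},
  {"dp": [0,0,0],"spin": 0},
])

```text
clock: 29.3
position: [0.519, -0.2424, 0.3377]
ee_rot: [0.776, 0.631, -0.001, 0.001]
ft_force: [-0.8, -8.4, 2.3]
grip_width: 0.004
grasp_force: 4.1
```

```bash
python3 - <<'E'
from h import *
st()
E
```

```text
t 29.3 rack xy [ -0.18 -87.38] z 337.71 low 75.3 ang 78.29 tilt [-0.0021  0.001 ] F rack 0.85 -8.39 2.3 T -1.788 -0.209 0.018 grip 0.38
```

>>> arm_command([
  {"dp": [1,0,0.1],"spin": 0},
  {"dp": [1,0,0.1],"spin": 0},
  {"dp": [0,0,0],"spin": 0},
])

```text
clock: 29.6
position: [0.5192, -0.2411, 0.3377]
ee_rot: [0.776, 0.631, -0.001, 0.002]
ft_force: [-1.0, -11.0, 2.5]
grip_width: -0.003
grasp_force: 5.4
```

```bash
python3 - <<'E'
from h import *
st()
E
```

```text
t 29.6 rack xy [ -0.23 -86.07] z 337.7 low 75.3 ang 78.25 tilt [-0.0031  0.0014] F rack 1.25 -10.97 2.5 T -2.295 -0.274 0.013 grip -0.25
```

>>> arm_command([
  {"dp": [1,0,0.1],"spin": 0},
  {"dp": [1,0,0.1],"spin": 0},
  {"dp": [0,0,0],"spin": 0},
])

```text
clock: 29.9
position: [0.5195, -0.2397, 0.3376]
ee_rot: [0.776, 0.631, -0.001, 0.002]
ft_force: [-1.7, -13.3, 3.3]
grip_width: -0.002
grasp_force: 6.4
```

```bash
python3 - <<'E'
from h import *
st()
E
```

```text
t 29.9 rack xy [ -0.27 -84.67] z 337.62 low 75.2 ang 78.21 tilt [-0.004   0.0017] F rack 1.01 -13.34 3.31 T -2.753 -0.342 -0.018 grip -0.16
```

>>> arm_command([
  {"dp": [1,0,0.1],"spin": 0},
  {"dp": [0,0,0],"spin": 0},
])

```text
clock: 30.1
position: [0.5197, -0.2388, 0.3375]
ee_rot: [0.776, 0.631, -0.001, 0.002]
ft_force: [-1.6, -12.1, 2.3]
grip_width: -0.002
grasp_force: 6.5
```

```bash
python3 - <<'E'
from h import *
st()
E
```

```text
t 30.1 rack xy [ -0.26 -83.72] z 337.51 low 75.1 ang 78.21 tilt [-0.004   0.0017] F rack 0.88 -12.22 2.3 T -2.791 -0.303 -0.066 grip -0.19
```

Still moving at about 12 N, so it isn't at the stop yet.

>>> arm_command([
  {"dp": [1,0,0.2],"spin": 0},
  {"dp": [0,0,0],"spin": 0},
])

```text
clock: 30.3
position: [0.5199, -0.2378, 0.3374]
ee_rot: [0.776, 0.631, -0.001, 0.002]
ft_force: [0.3, -13.3, 2.6]
grip_width: 0.001
grasp_force: 6.5
```

```bash
python3 - <<'E'
from h import *
st()
E
```

```text
t 30.3 rack xy [ -0.26 -82.72] z 337.38 low 75.0 ang 78.21 tilt [-0.0039  0.0018] F rack 2.9 -13.01 2.57 T -2.743 -0.249 -0.002 grip 0.07
```

>>> arm_command([
  {"dp": [1,0,0.2],"spin": 0},
  {"dp": [0,0,0],"spin": 0},
])

```text
clock: 30.5
position: [0.5201, -0.2368, 0.3372]
ee_rot: [0.776, 0.631, -0.001, 0.002]
ft_force: [-2.5, -12.4, 3.3]
grip_width: 0.005
grasp_force: 6.5
```

```bash
python3 - <<'E'
from h import *
st()
E
```

```text
t 30.5 rack xy [ -0.25 -81.68] z 337.21 low 74.8 ang 78.21 tilt [-0.0039  0.0017] F rack -0.01 -12.66 3.3 T -2.702 -0.156 -0.021 grip 0.39
```

>>> arm_command([
  {"dp": [1,0,0.2],"spin": 0},
  {"dp": [0,0,0],"spin": 0},
])

```text
clock: 30.7
position: [0.5203, -0.2358, 0.3371]
ee_rot: [0.776, 0.631, -0.001, 0.002]
ft_force: [-1.9, -12.9, 4.7]
grip_width: -0.001
grasp_force: 6.6
```

```bash
python3 - <<'E'
from h import *
st()
E
```

```text
t 30.7 rack xy [ -0.23 -80.71] z 337.07 low 74.7 ang 78.21 tilt [-0.0039  0.0019] F rack 0.7 -13.04 4.72 T -2.724 -0.165 0.025 grip -0.09
```

>>> arm_command([
  {"dp": [1,0,0.2],"spin": 0},
  {"dp": [0,0,0],"spin": 0},
])

```text
clock: 30.9
position: [0.5203, -0.2355, 0.337]
ee_rot: [0.776, 0.63, -0.001, 0.002]
ft_force: [-3.2, -15.0, 4.3]
grip_width: 0.007
grasp_force: 7.8
```

```bash
python3 - <<'E'
from h import *
st()
E
```

```text
t 30.9 rack xy [ -0.3  -80.39] z 337.04 low 74.6 ang 78.17 tilt [-0.0048  0.0021] F rack -0.11 -15.34 4.27 T -3.261 -0.166 -0.034 grip 0.59
```

>>> arm_command([
  {"dp": [1,0,0],"spin": 0},
  {"dp": [0,0,0],"spin": 0},
])

```text
clock: 31.1
position: [0.5203, -0.2352, 0.3371]
ee_rot: [0.776, 0.63, -0.002, 0.003]
ft_force: [-2.1, -17.9, 4.6]
grip_width: -0.0
grasp_force: 9.0
```

```bash
python3 - <<'E'
from h import *
st()
E
```

```text
t 31.1 rack xy [ -0.38 -80.09] z 337.06 low 74.7 ang 78.13 tilt [-0.0059  0.0024] F rack 1.53 -17.98 4.61 T -3.873 -0.307 -0.012 grip -0.0
```

>>> arm_command([
  {"dp": [-3,0,0],"spin": 0},
  {"dp": [-4,0,0],"spin": 0},
  {"dp": [-10,0,0],"spin": 0},
  {"dp": [-15,0,-10],"spin": 0},
  {"dp": [0,0,-25],"spin": 0},
])

```text
clock: 31.6
position: [0.5134, -0.2647, 0.3703]
ee_rot: [0.776, 0.631, -0.001, -0.001]
ft_force: [-0.2, -0.1, 1.0]
grip_width: -0.003
grasp_force: 0.0
```

>>> arm_command([
  {"dp": [0,0,-40],"spin": 0},
  {"dp": [0,0,-40],"spin": 0},
  {"dp": [20,0,-20],"spin": 0},
  {"dp": [0,0,0],"spin": 0},
  {"dp": [0,0,0],"spin": 0},
])

```text
clock: 32.1
position: [0.5187, -0.2434, 0.4713]
ee_rot: [0.775, 0.632, 0.0, -0.0]
ft_force: [-1.1, -0.5, -0.6]
grip_width: 0.001
grasp_force: 0.0
```

```bash
python3 - <<'E'
from h import *
st(); c=cam("wrist"); im=viewer.camera("wrist"); np.savez("c5.npz",*c)
s=viewer.camera("side")
a=cv2.resize(im[0:300,190:400],None,fx=1.9,fy=1.9,interpolation=cv2.INTER_CUBIC)
b=cv2.resize(s[155:245,240:320],(400,450),interpolation=cv2.INTER_CUBIC)
o=np.zeros((570,799,3),np.uint8); o[:570,:399]=a[:570,:399]; o[:450,399:799]=b; cv2.imwrite("pics/w5.png",o)
for n in("wrist","side"):
  for t in["board_tab","lever_l_tip","lever_r_tip"]:
    print(n,t,[(rk(d["position"]).tolist(),round(d["position"][2],3),round(d["score"],2)) for d in finder.find_in(n,t)][:3])
E
```

```text
t 32.1 rack xy [ -0.23 -88.45] z 471.31 low 208.9 ang 78.41 tilt [0.0004 0.0003] F rack -0.98 -0.75 -0.63 T -0.036 0.065 0.002 grip 0.07
wrist board_tab [([-206.36, -123.83], 0.085, 0.83), ([-16.37, 5.24], 0.12, 0.59)]
wrist lever_l_tip [([2.45, -64.2], 0.123, 0.74), ([-1.06, 65.91], 0.12, 0.7)]
wrist lever_r_tip [([-5.09, -63.28], 0.12, 0.96), ([-12.37, 5.65], 0.117, 0.66), ([160.45, -114.51], 0.021, 0.18)]
side board_tab [([-240.62, 422.31], 0.086, 0.84), ([-203.34, 233.04], 0.063, 0.83), ([-207.26, -111.36], 0.077, 0.74)]
side lever_l_tip [([-5.7, 79.15], 0.142, 0.56), ([-17.27, 67.31], 0.025, 0.2)]
side lever_r_tip [([-3.97, -67.75], 0.144, 0.57)]
```

View pics/w5.png

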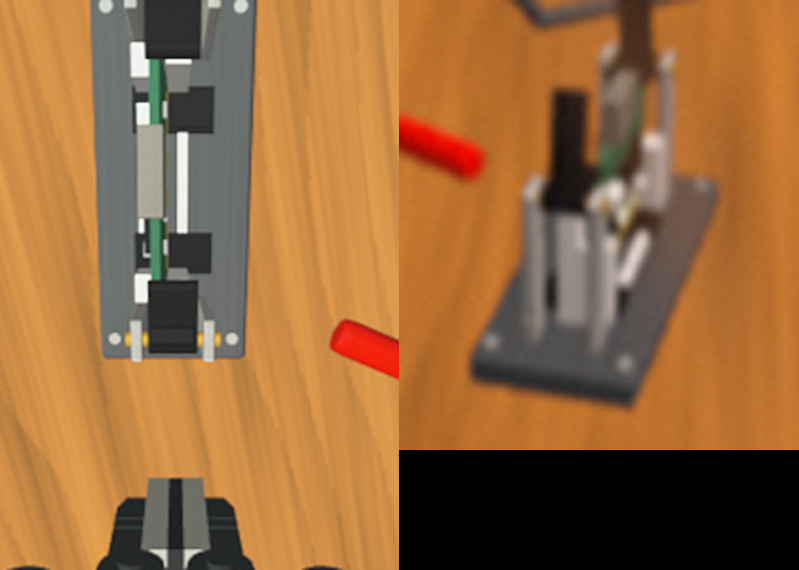

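The left half shows both levers leaning inward, at (172,28) and (172,318), with the board seated between them. The right half shows the same from the side. The two levers sit symmetrically about the rack's middle and both ended at a firm stop, so I'll hand in.

```bash
python3 - <<'E'
from h import *
print(manip.hand_in())
E
```

```text
the job is handed in; nothing more can be done
None
```

The board was lowered to a light touch on its connector and released. Both ejector levers were then pushed closed to their stops, left first and then right, and the job was handed in at about 32 s; the hand-in returned no verdict.

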